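# Flip the rack tags so that only full trays show ready

## Task

Bring the hinged tags on the specimen rack's rail up to date: push them over gently with the fingertips until the tag of each full tray (a lens in all three pockets), and no other tag, leans back towards its tray with its round mark showing, and every other tag leans out towards the robot with its bar showing. Only push the tags, do not pinch them, and leave the lenses and everything standing about where they are.

Things in the scene. Friction and masses are not known exactly. Their poses are not given: they have to be found in the camera images.
- rack: fixed specimen rack: deck 270 x 550 mm, 12 mm thick, with a rail (top 42 mm up) along its robot-side edge and four lanes, each with a white three-pocket tray. Origin on the bench under the rail's middle; x points from the robot along the lanes, y along the rail. Deck x = -35 to 235 mm; lanes at y = -195, -65, 65, 195 mm; trays x = 71 to 225 mm, 53 mm wide, top 38 mm up; far wall 34 mm up
- bracket_a: steel hinge bracket of tag a, 38 mm (x) by 68 mm (y), 36 mm high, with its tag (aluminium plate 54 mm wide, 4 mm thick, about 50 g). Bolted on the rail straight in front of the tray it speaks for (same y in the rack; which lane varies). Origin at the centre of its underside, 42 mm above the bench; axes parallel to the rack's. Hinge pin along y, 19 mm above the origin
- tag_a (a joint): tag's angle, rad: 0 upright, + leaning over the rack towards its tray (shows its round mark, 36 mm across: ready), - leaning out towards the robot (shows its bar, 42 x 12 mm: not ready). Free edge 80 mm from the pin. Rests at -0.70 and +0.70; swings freely, lightly damped, and past upright falls by its own weight to the other rest; a very light push is enough
- bracket_b: steel hinge bracket of tag b, 38 mm (x) by 68 mm (y), 36 mm high, with its tag (aluminium plate 54 mm wide, 4 mm thick, about 50 g). Bolted on the rail straight in front of the tray it speaks for (same y in the rack; which lane varies). Origin at the centre of its underside, 42 mm above the bench; axes parallel to the rack's. Hinge pin along y, 19 mm above the origin
- tag_b (a joint): tag's angle, rad: 0 upright, + leaning over the rack towards its tray (shows its round mark, 36 mm across: ready), - leaning out towards the robot (shows its bar, 42 x 12 mm: not ready). Free edge 80 mm from the pin. Rests at -0.70 and +0.70; swings freely, lightly damped, and past upright falls by its own weight to the other rest; a very light push is enough
- bracket_c: steel hinge bracket of tag c, 38 mm (x) by 68 mm (y), 36 mm high, with its tag (aluminium plate 54 mm wide, 4 mm thick, about 50 g). Bolted on the rail straight in front of the tray it speaks for (same y in the rack; which lane varies). Origin at the centre of its underside, 42 mm above the bench; axes parallel to the rack's. Hinge pin along y, 19 mm above the origin
- tag_c (a joint): tag's angle, rad: 0 upright, + leaning over the rack towards its tray (shows its round mark, 36 mm across: ready), - leaning out towards the robot (shows its bar, 42 x 12 mm: not ready). Free edge 80 mm from the pin. Rests at -0.70 and +0.70; swings freely, lightly damped, and past upright falls by its own weight to the other rest; a very light push is enough
- bracket_d: steel hinge bracket of tag d, 38 mm (x) by 68 mm (y), 36 mm high, with its tag (aluminium plate 54 mm wide, 4 mm thick, about 50 g). Bolted on the rail straight in front of the tray it speaks for (same y in the rack; which lane varies). Origin at the centre of its underside, 42 mm above the bench; axes parallel to the rack's. Hinge pin along y, 19 mm above the origin
- tag_d (a joint): tag's angle, rad: 0 upright, + leaning over the rack towards its tray (shows its round mark, 36 mm across: ready), - leaning out towards the robot (shows its bar, 42 x 12 mm: not ready). Free edge 80 mm from the pin. Rests at -0.70 and +0.70; swings freely, lightly damped, and past upright falls by its own weight to the other rest; a very light push is enough
- lens_1_center (a point): centre of a dark round lens, 44 mm across, 10 mm thick, loose in a tray pocket. Each tray has three pockets in a row, centres at rack x = 98, 148, 198 mm on its lane's centre line; it is full when all three hold a lens. Trays may be full, part filled or empty; which tray is in which lane varies
- lens_2_center (a point): centre of a dark round lens, 44 mm across, 10 mm thick, loose in a tray pocket. Each tray has three pockets in a row, centres at rack x = 98, 148, 198 mm on its lane's centre line; it is full when all three hold a lens. Trays may be full, part filled or empty; which tray is in which lane varies
- lens_3_center (a point): centre of a dark round lens, 44 mm across, 10 mm thick, loose in a tray pocket. Each tray has three pockets in a row, centres at rack x = 98, 148, 198 mm on its lane's centre line; it is full when all three hold a lens. Trays may be full, part filled or empty; which tray is in which lane varies
- lens_4_center (a point): centre of a dark round lens, 44 mm across, 10 mm thick, loose in a tray pocket. Each tray has three pockets in a row, centres at rack x = 98, 148, 198 mm on its lane's centre line; it is full when all three hold a lens. Trays may be full, part filled or empty; which tray is in which lane varies
- lens_5_center (a point): centre of a dark round lens, 44 mm across, 10 mm thick, loose in a tray pocket. Each tray has three pockets in a row, centres at rack x = 98, 148, 198 mm on its lane's centre line; it is full when all three hold a lens. Trays may be full, part filled or empty; which tray is in which lane varies
- lens_6_center (a point): centre of a dark round lens, 44 mm across, 10 mm thick, loose in a tray pocket. Each tray has three pockets in a row, centres at rack x = 98, 148, 198 mm on its lane's centre line; it is full when all three hold a lens. Trays may be full, part filled or empty; which tray is in which lane varies
- lens_7_center (a point): centre of a dark round lens, 44 mm across, 10 mm thick, loose in a tray pocket. Each tray has three pockets in a row, centres at rack x = 98, 148, 198 mm on its lane's centre line; it is full when all three hold a lens. Trays may be full, part filled or empty; which tray is in which lane varies
- lens_8_center (a point): centre of a dark round lens, 44 mm across, 10 mm thick, loose in a tray pocket. Each tray has three pockets in a row, centres at rack x = 98, 148, 198 mm on its lane's centre line; it is full when all three hold a lens. Trays may be full, part filled or empty; which tray is in which lane varies
- spectacles_mid (a point): loose safety spectacles, 140 mm wide, 42 mm high, temples 110 mm long, on the bench between the robot and the rack; point at their middle
- cleaner_mid (a point): loose white bottle of lens cleaner, 44 mm across, 120 mm high, standing beside the rack; point at half height
- driver_grip (a point): loose screwdriver lying on the bench on the robot's right; point on its handle
- weight_mid (a point): loose 200 g brass weight, 38 mm across, 56 mm high, standing beside the rack; point near half height
- gauge_mid (a point): loose steel gauge block 9 x 35 x 30 mm standing on the deck between rail and trays, between two lanes; point at its centre
- screwjar_mid (a point): loose small jar, 36 mm across, 42 mm high, standing on the deck between rail and trays, between two lanes; point at half height
Things that resemble listed ones, but are neither listed nor needed, are in the scene too. Leave any blue look-alike of the part that bears lens_5_center alone. What is shaped like the part that bears lens_2_center but purple is not meant.

How it is judged:
By the outcome, as a careful person would: the job done as asked, in the order asked, and still so for the second after the job is handed in, with the robot touching nothing.
It also fails if it takes over 54 s, if anything falls off the work surface, if the arm or the gripper's body presses on something with over 40 N, if the wrist force passes 120 N, or if a joint passes its speed limit or range.

## Robot

A 6-joint arm with a two-finger parallel gripper is mounted at the origin on the work surface. World frame = base frame: x ahead of the robot, y to its left, z up, the work surface at z = 0. Lengths are in m, angles in rad, forces in N, time in s.
With the tool pointing down it reaches from about 0.425 to 0.95 m from the base axis. Payload 3.5 kg.
Tool frame: the origin (TCP) lies midway between the tips of the shut fingers; the grasp point (between the pads) lies 19 mm behind it; z points along the fingers, y is the line along which they close (so a half turn about z gives the same grasp; the last joint's range is limited). The gripper opens to 85 mm and grips with 20 to 120 N. Pads are 22 mm wide; open, the fingers measure 114 mm over their backs; the gripper's body (76 mm by 85 mm) begins 54 mm behind the grasp point. The pads swing forward as they close: fully open they stand 13 mm farther back than shut.
Start: joints at [0.982, 0.286, 1.577, -0, 1.279, -0.15], TCP at [0.287, 0.611, 0.21] pointing down, gripper open.
Joint ranges: [-2.77, 2.77], [-0.9, 2.22], [0.21, 2.48], [-1.53, 4.67], [0.24, 2.81], [-2.84, 2.84]. Speed limits (rad/s): [2.79, 2.79, 3.14, 3.14, 3.14, 3.14].

## Interface

Orientations are given as a unit quaternion [x, y, z, w].
In Python, from plant import get_state, read_camera, ctrl gives the robot as it stands.
- The arm moves only by the shell command python3 -m crank 'ROWS' [FORCE]. ROWS is JSON, a list of rows, each a list of 3 entries, a list of its own where there are three numbers: the shift along the tool's x, y, z in mm, then the turn about the tool's z in degrees, then the closure in counts, from 0 (fully open) to 255 (shut). In form: [[[tx, ty, tz], yaw, claw], ...]. A call has 1 to 10 rows; each row is the pose to reach, as a shift and turn from the pose commanded when the call began, along the tool's axes at that moment; what a row does not reach only later rows make up. A row lasts 1/10 s, in which the tool goes at most 50 mm and 8.59 degrees, less where a joint would pass 70% of its speed; a pose out of reach is approached as far as the arm can. A call with a gripper value outside its range is refused whole. The fingers move at their own pace and stop on an object; FORCE is the grip in N (left out, the last holds). Time passes only in rows, so rows that repeat a pose let the fingers close. It gives the time, the measured TCP pose, the force, the opening and the grip force at its end, in the units of the state.
- get_state(): the state, without advancing time (a new reading comes with each control period).
- read_camera(name): name is "scene" or "top" or "wrist"; returns a dict with "frame" (480x640x3 uint8, blue, green, red), "range_z" (480x640 float32, m along the optical axis (not along the pixel's ray), 0 where there is no reading), "vfov" (degrees; the focal length in pixels is half the picture's height over the tangent of half this angle, whatever the lens; pixels are square), "cx", "cy" (the principal point, pixels), "origin" and "orientation" of the camera in the world. Camera axes: x right, y down, z forward; pixel columns grow to the right and rows downward; lengths in m; the calibration is good to about 2 mm. A picture is of the moment at which its call begins.
- ctrl.sign_off(): hands the job in; it is judged then, once.
The state is a dict: "time": time; "qpos": joint angles; "dq": joint speeds; "joint_efforts": joint torques, N m; "eef_pos": TCP position; "tcp_rot": TCP orientation; "contact_force": force on the tool from outside, world axes, zero at the start; "wrist_torque": the same for the moment, N m; "opening": opening from 0.0 (shut) to 1.0 (fully open); "finger_force": force on a finger pad.
Only numpy, scipy, OpenCV 4.12 (cv2) and the standard library are available. Lean on these libraries where they do the work, as an engineer would, in place of code of your own. Each camera call takes 0.05 s, during which the arm holds its last target. There are 200 camera calls.

## Working session

There is one attempt and no reset: what is moved stays moved. The work goes in short steps, Python scripts to look and compute and a shell command to move; the robot and the scene stay as the last step left them, time stands still between calls to the robot, and variables do not carry over. Pictures are saved under pics/ and viewed, at most 10 in all, crops included, and the job is handed in when it is done.

```bash
mkdir -p pics; cat > h.py <<'E'
import numpy as np,cv2
from scipy.spatial.transform import Rotation as R
from plant import get_state,read_camera,ctrl
def pts(c):
    f=240/np.tan(np.radians(c["vfov"])/2); v,u=np.mgrid[:480,:640]; z=c["range_z"]
    p=np.stack([(u-c["cx"])/f*z,(v-c["cy"])/f*z,z],-1)
    return p@R.from_quat(c["orientation"]).as_matrix().T+np.array(c["origin"])
E
python3 - <<'E'
from h import *
for n in("top","scene"):
    c=read_camera(n); cv2.imwrite(f"pics/{n}0.png",c["frame"]); np.savez(f"{n}0.npz",**c); print(n,c["origin"],c["orientation"],c["vfov"])
s=get_state(); print(s["time"],s["eef_pos"],s["tcp_rot"],s["contact_force"])
print(R.from_quat(s["tcp_rot"]).as_matrix().round(3))
E
```

```text
top [0.31640081 0.00371137 1.43617843] [-0.6960701   0.71280845 -0.05968387  0.06187378] 47.82119446828057
scene [1.29645114e+00 1.78059897e-04 6.67195757e-01] [ 0.62791353  0.64543346 -0.31314251 -0.30179797] 57.74841089625098
0.1 [0.28637408 0.61052962 0.20834447] [ 2.17630657e-01  9.76030601e-01 -1.00576982e-03 -3.89977140e-04] [ 0.33816492 -0.11256829 -0.26314434]
[[-0.905  0.425 -0.001]
 [ 0.425  0.905 -0.002]
 [ 0.    -0.002 -1.   ]]
```

View pics/top0.png

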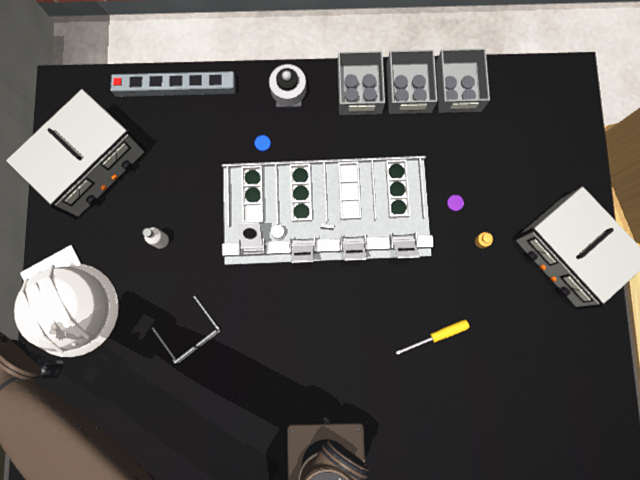

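View pics/scene0.png

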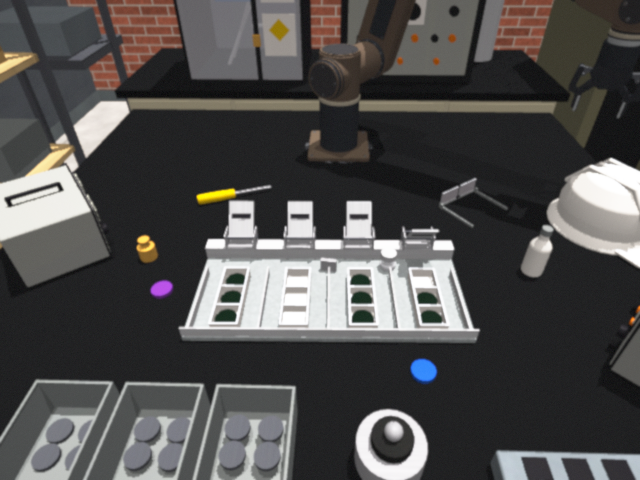

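Lens look-alikes: the blue disc at top (262,143), the purple disc at (455,202), and the grey discs in the bins at (360,90). The real ones are the dark-green discs in the trays, in columns u≈252, 301, 349 and 397. I'll check the choice in one close crop and locate the rack and tags.

```bash
python3 - <<'E'
from h import *
c=dict(np.load("top0.npz")); p=pts(c)
cv2.imwrite("pics/crop0.png",cv2.resize(c["frame"][150:270,215:440],None,fx=3.5,fy=3.5,interpolation=cv2.INTER_CUBIC))
roi=np.zeros((480,640),bool); roi[150:275,215:440]=1
m=(roi&(p[...,2]>0.007)&(p[...,2]<0.05)).astype(np.uint8)
n,l,st,ce=cv2.connectedComponentsWithStats(m); k=1+st[1:,4].argmax()
r=cv2.minAreaRect(p[...,:2][l==k].astype(np.float32)*1000); print(r,cv2.boxPoints(r).round(1).tolist())
fr=c["frame"].astype(int)
g=(roi&(fr.max(-1)<70)).astype(np.uint8); g[:155]=0
n,l,st,ce=cv2.connectedComponentsWithStats(g)
for i in range(1,n):
    if 60<st[i,4]<600: print(st[i],ce[i].round(),np.median(p[l==i],0).round(4),fr[l==i].mean(0).round())
hi=(roi&(p[...,2]>0.07)).astype(np.uint8)
n,l,st,ce=cv2.connectedComponentsWithStats(hi)
for i in range(1,n):
    if st[i,4]>30: q=p[l==i]; print("tag",st[i],q.min(0).round(3),q.max(0).round(3),q.mean(0).round(3))
s=dict(np.load("scene0.npz"));cv2.imwrite("pics/crop1.png",cv2.resize(s["frame"][190:350,170:490],None,fx=2.5,fy=2.5,interpolation=cv2.INTER_CUBIC))
E
```

```text
((650.5596313476562, -16.54534912109375), (283.14678955078125, 555.439208984375), 0.4288499355316162) [[506.8999938964844, 260.1000061035156], [511.1000061035156, -295.29998779296875], [794.2000122070312, -293.20001220703125], [790.0999755859375, 262.20001220703125]]
[389 164  15  13 151] [396. 171.] [ 0.7502 -0.2095  0.0253] [43. 54. 37.]
[293 168  15  13 150] [300. 175.] [0.7448 0.0505 0.0256] [47. 59. 42.]
[246 170  13  13 144] [252. 177.] [0.7426 0.1802 0.0257] [46. 58. 41.]
[391 182  14  13 147] [397. 189.] [ 0.6989 -0.2096  0.0249] [45. 57. 39.]
[246 187  14  14 154] [252. 194.] [0.6933 0.179  0.0259] [50. 62. 45.]
[293 186  15  13 155] [300. 192.] [0.6951 0.051  0.0254] [50. 62. 45.]
[392 200  14  14 149] [398. 207.] [ 0.6498 -0.2103  0.0254] [47. 59. 42.]
[294 204  15  13 126] [301. 210.] [0.6474 0.0493 0.0257] [52. 64. 47.]
[243 229  13   9  94] [249. 233.] [0.5735 0.1777 0.1001] [37. 34. 36.]
tag [238 222  27  33 564] [0.316 0.004 0.07 ] [0.597 0.21  1.436] [0.566 0.175 0.11 ]
tag [391 232  29  27 410] [ 0.316 -0.247  0.07 ] [0.57  0.004 1.436] [ 0.524 -0.211  0.109]
tag [340 234  27  27 418] [ 0.496 -0.117  0.07 ] [ 0.568 -0.05   0.127] [ 0.525 -0.083  0.095]
tag [289 238  25  26 372] [0.316 0.004 0.07 ] [0.563 0.08  1.436] [0.518 0.048 0.108]
```

View pics/crop0.png

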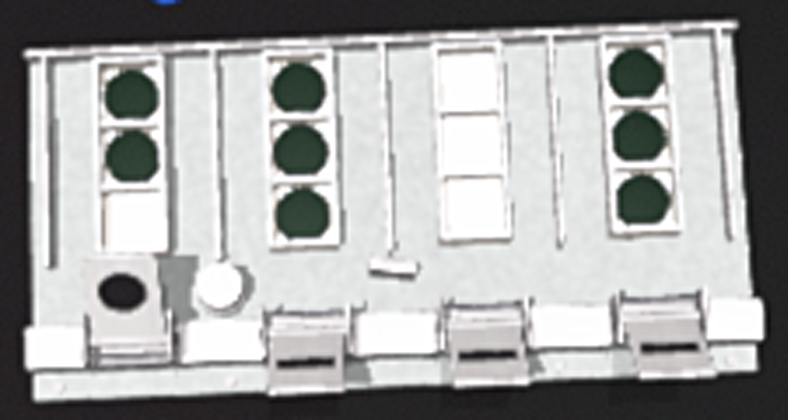

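View pics/crop1.png

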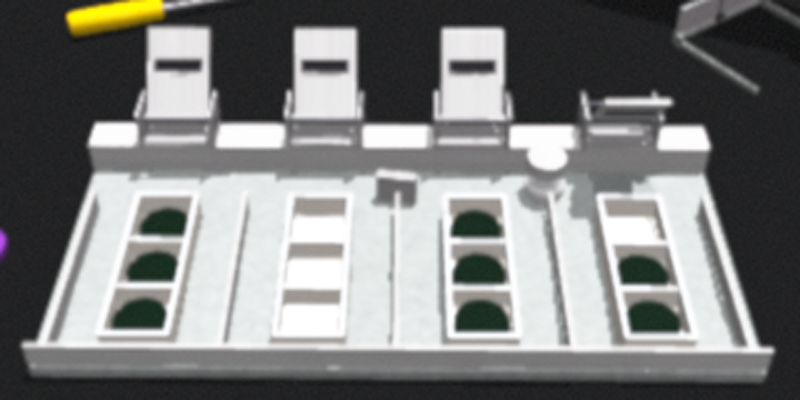

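The crop shows lane 1 (leftmost, y≈+0.18) with 2 of 3 pockets filled but its tag leaning back, which is wrong. Lane 2 (y≈+0.05) and lane 4 (y≈-0.21) are full with bars out, also wrong. Lane 3 is empty with its bar out, which is right. Before moving I'll check what stands along the path.

```bash
python3 - <<'E'
from h import *
for n in("top","scene"):
    p=pts(dict(np.load(n+"0.npz"))).reshape(-1,3)
    print(n)
    for y in np.arange(.15,.85,.1):
        print(round(y,2),[ (round(x,2),round(float(q[:,2].max()),2)) for x in np.arange(.15,.75,.1) for q in [p[(abs(p[:,0]-x)<.05)&(abs(p[:,1]-y)<.05)&(p[:,2]<1)]] if len(q)])
E
```

```text
top
0.15 [(np.float64(0.15), 0.01), (np.float64(0.25), 0.01), (np.float64(0.35), 0.01), (np.float64(0.45), 0.01), (np.float64(0.55), 0.13), (np.float64(0.65), 0.05)]
0.25 [(np.float64(0.15), 0.64), (np.float64(0.25), 0.01), (np.float64(0.35), 0.05), (np.float64(0.45), 0.01), (np.float64(0.55), 0.12), (np.float64(0.65), 0.05)]
0.35 [(np.float64(0.15), 0.64), (np.float64(0.25), 0.59), (np.float64(0.35), 0.05), (np.float64(0.45), 0.01), (np.float64(0.55), 0.01), (np.float64(0.65), 0.01)]
0.45 [(np.float64(0.15), 0.61), (np.float64(0.25), 0.59), (np.float64(0.35), 0.01), (np.float64(0.45), 0.01), (np.float64(0.55), 0.13), (np.float64(0.65), 0.01)]
0.55 [(np.float64(0.15), 0.57), (np.float64(0.25), 0.57), (np.float64(0.35), 0.52), (np.float64(0.45), 0.14), (np.float64(0.55), 0.01), (np.float64(0.65), 0.14)]
0.65 [(np.float64(0.15), 0.01), (np.float64(0.25), 0.11), (np.float64(0.35), 0.38), (np.float64(0.45), 0.16), (np.float64(0.55), 0.1), (np.float64(0.65), 0.16)]
0.75 [(np.float64(0.15), 0.01), (np.float64(0.25), 0.02), (np.float64(0.35), 0.15), (np.float64(0.45), 0.15), (np.float64(0.5
[... 381 characters left out ...]
5), 0.0), (np.float64(0.25), 0.04), (np.float64(0.35), 0.04), (np.float64(0.45), 0.01), (np.float64(0.55), 0.0), (np.float64(0.65), 0.0)]
0.45 [(np.float64(0.15), 0.0), (np.float64(0.25), 0.48), (np.float64(0.35), 0.01), (np.float64(0.45), 0.0), (np.float64(0.55), 0.12), (np.float64(0.65), 0.08)]
0.55 [(np.float64(0.15), 0.0), (np.float64(0.25), 0.49), (np.float64(0.35), 0.49), (np.float64(0.45), 0.14), (np.float64(0.55), 0.02), (np.float64(0.65), 0.04)]
0.65 [(np.float64(0.15), 0.0), (np.float64(0.25), 0.35), (np.float64(0.35), 0.44), (np.float64(0.45), 0.15), (np.float64(0.55), 0.1), (np.float64(0.65), 0.0)]
0.75 [(np.float64(0.15), 0.0), (np.float64(0.45), 0.02), (np.float64(0.55), 0.02)]
```

```bash
python3 -m crank '[[[-20,-10,-10],-5,255],[[-65,-30,-15],-13,255],[[-110,-50,-15],-21,255],[[-155,-71,-15],-25,255],[[-200,-92,-15],-25,255],[[-245,-112,-15],-25,255],[[-290,-133,-15],-25,255],[[-335,-154,-15],-25,255],[[-380,-175,-15],-25,255],[[-425,-195,-15],-25,255]]'; python3 - <<'E'
from h import *
s=get_state();print(s["eef_pos"],R.from_quat(s["tcp_rot"]).as_matrix().round(3),s["opening"])
E
```

```text
time: 1.1
eef_pos: [0.5893, 0.2521, 0.2241]
tcp_rot: [0.001, 1.0, -0.0, -0.0]
contact_force: [-0.1, 0.8, 0.6]
opening: -0.002
finger_force: 0.0
[0.5893114  0.25210893 0.22409619] [[-1.     0.003 -0.001]
 [ 0.003  1.    -0.   ]
 [ 0.001 -0.    -1.   ]] -0.0016791558882192274
```

```bash
python3 -m crank '[[[-35,-35,0],0,255],[[-61,-72,0],0,255],[[-61,-72,30],0,255],[[-61,-72,70],0,255],[[-61,-72,105],0,255],[[-61,-72,119],0,255],[[-61,-72,119],0,255]]'; python3 - <<'E'
from h import *
c=read_camera("scene");cv2.imwrite("pics/s1.png",cv2.resize(c["frame"][100:350,170:490],None,fx=2.3,fy=2.3))
E
```

```text
time: 1.8
eef_pos: [0.6472, 0.1816, 0.1021]
tcp_rot: [0.001, 1.0, -0.0, -0.003]
contact_force: [-0.0, 0.3, 1.2]
opening: 0.004
finger_force: 0.0
```

View pics/s1.png

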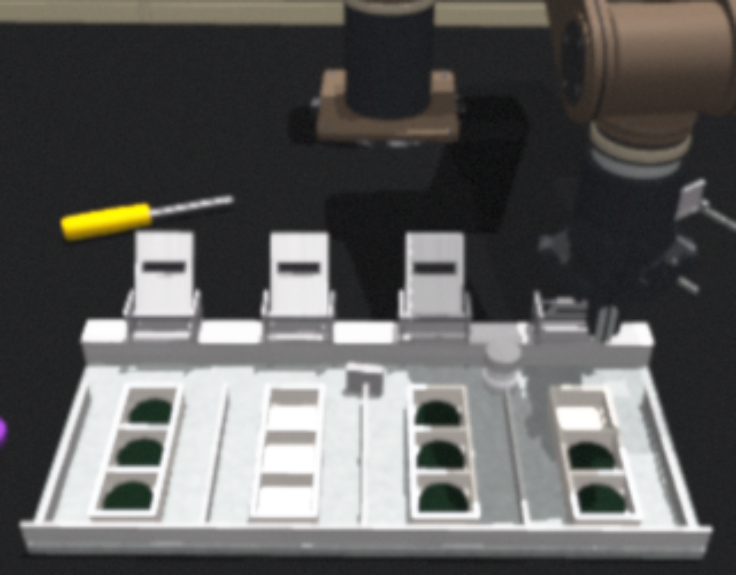

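```bash
python3 -m crank '[[[20,0,0],0,255],[[35,0,0],0,255],[[47,0,0],0,255],[[59,0,0],0,255],[[69,0,0],0,255],[[79,0,0],0,255],[[87,0,0],0,255],[[95,0,0],0,255],[[102,0,0],0,255],[[106,0,0],0,255]]'; python3 - <<'E'
from h import *
c=read_camera("scene");cv2.imwrite("pics/s2.png",cv2.resize(c["frame"][100:350,170:490],None,fx=2.3,fy=2.3))
E
```

```text
time: 2.85
eef_pos: [0.5428, 0.1821, 0.1055]
tcp_rot: [0.001, 1.0, -0.0, -0.0]
contact_force: [0.3, -0.1, 0.2]
opening: 0.003
finger_force: 0.0
```

View pics/s2.png

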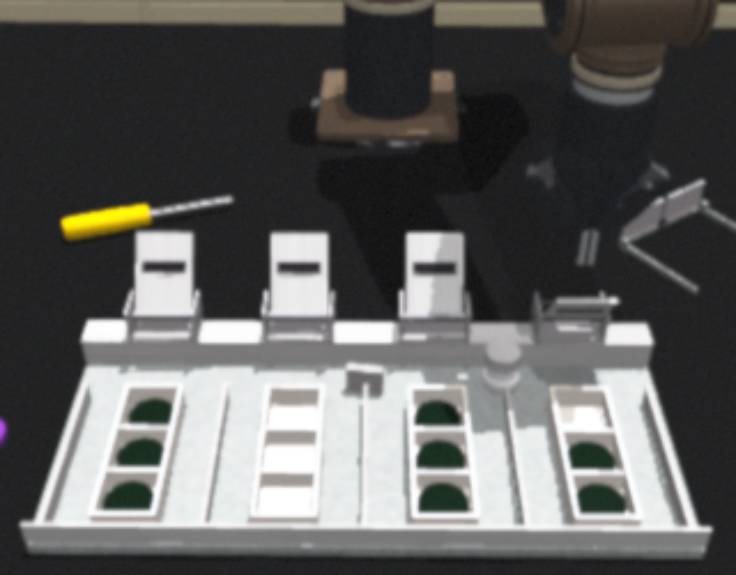

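The tag at (580,300) still leans back and the fingertips at (588,250) look higher than expected. I'll compare the fingertip and tag in depth.

```bash
python3 - <<'E'
from h import *
s=get_state();print(s["eef_pos"])
for n in("scene","top"):
    c=read_camera(n);p=pts(c)
    if n=="scene":
        for v in range(196,246,4): print(v,[tuple(p[v,u].round(3)) for u in (419,427,431)])
    else:
        q=p.reshape(-1,3); 
        for y in(.155,.165,.178,.2):
            k=q[(abs(q[:,1]-y)<.003)&(q[:,0]>.48)&(q[:,0]<.63)&(q[:,2]<.2)&(q[:,2]>.06)]; print(y,k[:, [0,2]].round(3).tolist()[:14])
E
```

```text
[0.5424311  0.18213671 0.1054414 ]
196 [(np.float64(0.549), np.float64(0.167), np.float64(0.172)), (np.float64(0.546), np.float64(0.184), np.float64(0.17)), (np.float64(0.557), np.float64(0.189), np.float64(0.178))]
200 [(np.float64(0.549), np.float64(0.168), np.float64(0.162)), (np.float64(0.552), np.float64(0.184), np.float64(0.164)), (np.float64(0.558), np.float64(0.191), np.float64(0.168))]
204 [(np.float64(0.549), np.float64(0.17), np.float64(0.152)), (np.float64(0.556), np.float64(0.184), np.float64(0.157)), (np.float64(0.553), np.float64(0.193), np.float64(0.155))]
208 [(np.float64(0.55), np.float64(0.171), np.float64(0.143)), (np.float64(0.557), np.float64(0.186), np.float64(0.148)), (np.float64(0.55), np.float64(0.195), np.float64(0.143))]
212 [(np.float64(0.55), np.float64(0.172), np.float64(0.132)), (np.float64(0.555), np.float64(0.187), np.float64(0.136)), (np.float64(0.359), np.float64(0.247), np.float64(-0.004))]
216 [(np.float64(0.381), np.float64(0.213), np.float64(-0.001)), (np.float64(0.378), np.float64(0.234), np.float64(-0.004)), (np.float64(0.378), np.float64(0.2
[... 626 characters left out ...]
4(0.115)), (np.float64(0.598), np.float64(0.183), np.float64(0.117)), (np.float64(1.296), np.float64(0.0), np.float64(0.667))]
236 [(np.float64(0.568), np.float64(0.176), np.float64(0.083)), (np.float64(0.57), np.float64(0.192), np.float64(0.084)), (np.float64(0.573), np.float64(0.2), np.float64(0.087))]
240 [(np.float64(0.549), np.float64(0.182), np.float64(0.056)), (np.float64(0.55), np.float64(0.199), np.float64(0.057)), (np.float64(0.55), np.float64(0.208), np.float64(0.057))]
244 [(np.float64(0.549), np.float64(0.184), np.float64(0.044)), (np.float64(0.55), np.float64(0.201), np.float64(0.045)), (np.float64(0.557), np.float64(0.208), np.float64(0.051))]
0.155 []
0.165 []
0.178 []
0.2 []
```

Depth puts the visible fingertips at z≈0.13, about 25 mm above the reported TCP, so they passed over the tag's edge at 0.12. I'll go back over it and come down about 30 mm lower.

```bash
python3 -m crank '[[[0,0,-25],0,255],[[-35,0,-25],0,255],[[-75,0,-25],0,255],[[-105,0,-15],0,255],[[-105,0,10],0,255],[[-105,0,28],0,255],[[-105,0,28],0,255]]'; python3 - <<'E'
from h import *
c=read_camera("scene");p=pts(c)
q=p[(p[...,0]>.6)&(p[...,0]<.69)&(abs(p[...,1]-.182)<.02)&(p[...,2]>.055)&(p[...,2]<.14)]
print(q[np.argsort(q[:,2])][:8].round(3))
w=read_camera("wrist");print(w["origin"],get_state()["eef_pos"])
cv2.imwrite("pics/s3.png",np.hstack([cv2.resize(c["frame"][170:300,320:490],(400,306)),cv2.resize(w["frame"],(400,306))]))
E
```

```text
time: 3.7
eef_pos: [0.6453, 0.1813, 0.0729]
tcp_rot: [0.001, 1.0, -0.001, -0.004]
contact_force: [-0.7, -0.1, -0.7]
opening: 0.003
finger_force: 0.0
[[0.65  0.175 0.093]
 [0.65  0.175 0.095]
 [0.657 0.185 0.096]
 [0.658 0.179 0.097]
 [0.658 0.175 0.098]
 [0.659 0.181 0.098]
 [0.659 0.177 0.098]
 [0.657 0.179 0.099]]
[0.57475629 0.18305581 0.23906047] [0.64761019 0.18187153 0.07690602]
```

View pics/s3.png

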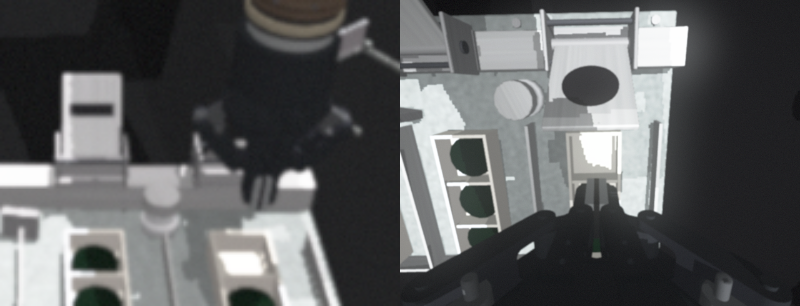

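Tips are now at z≈0.095, behind the tag and aligned with it (right half: tag edge at (590,125), fingers at (597,185)). Now I'll pull.

```bash
python3 -m crank '[[[20,0,0],0,255],[[35,0,0],0,255],[[47,0,0],0,255],[[59,0,0],0,255],[[69,0,0],0,255],[[79,0,0],0,255],[[87,0,0],0,255],[[95,0,0],0,255],[[101,0,0],0,255],[[105,0,0],0,255]]'; python3 - <<'E'
from h import *
for n in("top","scene"):
    c=read_camera(n);p=pts(c)
    q=p[(p[...,0]>.44)&(p[...,0]<.62)&(abs(p[...,1]-.179)<.026)&(p[...,2]>.085)&(p[...,2]<.13)]
    print(n,q[::max(1,len(q)//12)].round(3).tolist())
E
```

```text
time: 4.8
eef_pos: [0.5423, 0.1821, 0.0772]
tcp_rot: [0.001, 1.0, -0.0, -0.001]
contact_force: [0.6, -0.7, -0.5]
opening: -0.003
finger_force: 0.0
top []
scene [[0.509, 0.153, 0.119], [0.516, 0.173, 0.11], [0.521, 0.158, 0.106], [0.523, 0.171, 0.105], [0.552, 0.169, 0.123], [0.551, 0.174, 0.12], [0.554, 0.177, 0.119], [0.553, 0.182, 0.116], [0.553, 0.187, 0.114], [0.528, 0.202, 0.093], [0.529, 0.159, 0.087], [0.533, 0.165, 0.088], [0.554, 0.184, 0.101]]
```

Tag 1 now leans out (its plate reads x≈0.509 at z≈0.119). Next is the robot side of lane 2's tag.

```bash
python3 -m crank '[[[-8,0,-25],0,255],[[-8,0,-65],0,255],[[-5,-20,-95],0,255],[[30,-60,-95],0,255],[[60,-98,-95],0,255],[[83,-132,-90],0,255],[[83,-132,-55],0,255],[[83,-132,-20],0,255],[[83,-132,0],0,255],[[83,-132,0],0,255]]'; python3 - <<'E'
from h import *
c=read_camera("top");w=read_camera("wrist")
cv2.imwrite("pics/s4.png",np.hstack([cv2.resize(c["frame"][150:270,215:440],(400,300)),cv2.resize(w["frame"],(400,300))]))
E
```

```text
time: 5.9
eef_pos: [0.4571, 0.0504, 0.0741]
tcp_rot: [0.002, 1.0, 0.0, -0.004]
contact_force: [-0.8, 0.4, 0.3]
opening: 0.003
finger_force: 0.0
```

View pics/s4.png

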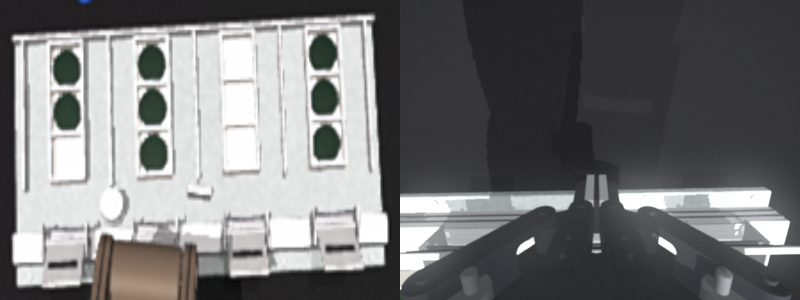

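Tag 1 shows its bar at left-half (62,265). The fingers are in front of tag 2, so I'll push it.

```bash
python3 -m crank '[[[-15,0,0],0,255],[[-27,0,0],0,255],[[-38,0,0],0,255],[[-48,0,0],0,255],[[-58,0,0],0,255],[[-67,0,0],0,255],[[-76,0,0],0,255],[[-84,0,0],0,255],[[-91,0,0],0,255],[[-95,0,0],0,255]]'; python3 - <<'E'
from h import *
for n in("top","scene"):
    c=read_camera(n);p=pts(c)
    q=p[(p[...,0]>.44)&(p[...,0]<.64)&(abs(p[...,1]-.05)<.026)&(p[...,2]>.085)&(p[...,2]<.13)]
    print(n,q[::max(1,len(q)//12)].round(3).tolist())
E
```

```text
time: 7.0
eef_pos: [0.5554, 0.05, 0.0771]
tcp_rot: [0.001, 1.0, 0.0, -0.0]
contact_force: [0.8, -0.4, 0.2]
opening: -0.0
finger_force: 0.0
top []
scene [[0.564, 0.04, 0.13], [0.564, 0.038, 0.122], [0.563, 0.061, 0.119], [0.567, 0.055, 0.116], [0.567, 0.053, 0.111], [0.569, 0.047, 0.105], [0.597, 0.066, 0.124], [0.6, 0.065, 0.124], [0.594, 0.066, 0.117], [0.589, 0.067, 0.11], [0.584, 0.069, 0.104], [0.579, 0.072, 0.097], [0.575, 0.073, 0.091]]
```

Tag 2 is over (edge x≈0.60, z≈0.124). On to lane 4.

```bash
python3 -m crank '[[[8,0,-25],0,255],[[10,0,-65],0,255],[[15,-20,-95],0,255],[[30,-65,-95],0,255],[[50,-110,-95],0,255],[[70,-155,-95],0,255],[[85,-200,-95],0,255],[[95,-240,-95],0,255],[[95,-261,-90],0,255],[[95,-261,-90],0,255]]' && python3 -m crank '[[[0,0,35],0,255],[[0,0,70],0,255],[[0,0,90],0,255],[[0,0,90],0,255]]'; python3 - <<'E'
from h import *
c=read_camera("top");w=read_camera("wrist")
cv2.imwrite("pics/s5.png",np.hstack([cv2.resize(c["frame"][150:270,215:440],(400,300)),cv2.resize(w["frame"],(400,300))]))
E
```

```text
time: 8.1
eef_pos: [0.4584, -0.2128, 0.1669]
tcp_rot: [0.003, 1.0, 0.0, -0.001]
contact_force: [-0.4, 0.6, -0.6]
opening: -0.003
finger_force: 0.0
time: 8.5
eef_pos: [0.4569, -0.2077, 0.0739]
tcp_rot: [0.001, 1.0, 0.003, -0.003]
contact_force: [0.2, 0.8, -0.4]
opening: -0.0
finger_force: 0.0
```

View pics/s5.png

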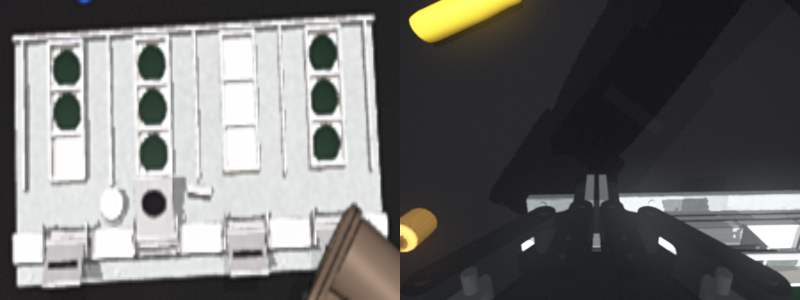

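Tag 2 shows its round mark at (153,204), and the fingers are in front of tag 4. I'll push it, then back off and lift.

```bash
python3 -m crank '[[[-15,0,0],0,255],[[-28,0,0],0,255],[[-39,0,0],0,255],[[-49,0,0],0,255],[[-59,0,0],0,255],[[-68,0,0],0,255],[[-77,0,0],0,255],[[-85,0,0],0,255],[[-92,0,0],0,255],[[-98,0,0],0,255]]' && python3 -m crank '[[[8,0,-25],0,255],[[20,0,-65],0,255],[[55,0,-100],0,255],[[95,0,-130],0,255],[[130,0,-150],0,255],[[130,0,-150],0,255],[[130,0,-150],0,255],[[130,0,-150],0,255]]'; python3 - <<'E'
from h import *
c=read_camera("top");s=read_camera("scene")
cv2.imwrite("pics/s6.png",np.hstack([cv2.resize(c["frame"][120:370,130:510],(400,263)),cv2.resize(s["frame"][150:350,130:480],(400,263))]))
E
```

```text
time: 9.6
eef_pos: [0.5577, -0.2108, 0.077]
tcp_rot: [0.001, 1.0, 0.0, -0.0]
contact_force: [0.1, 0.2, -1.0]
opening: -0.0
finger_force: 0.0
time: 10.4
eef_pos: [0.4275, -0.2104, 0.2264]
tcp_rot: [0.001, 1.0, 0.001, -0.001]
contact_force: [0.1, 0.5, -0.8]
opening: 0.001
finger_force: 0.0
```

View pics/s6.png

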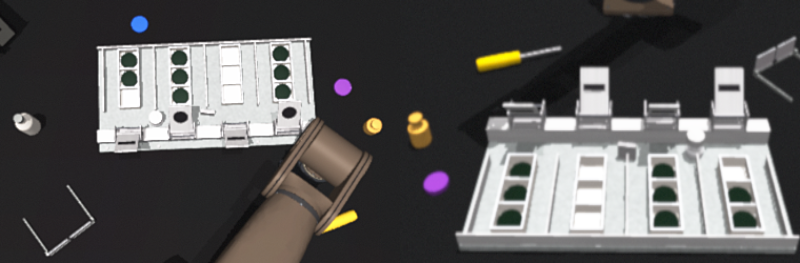

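The picture shows round marks at (180,117) and (290,113) for the two full trays. Bars show at (127,140) and (235,138) for the other two, and everything else is undisturbed. I'll hand it in.

```bash
python3 -c "
from plant import ctrl;print(ctrl.sign_off())"
```

```text
the job is handed in; nothing more can be done
None
```

Job handed in at about 10.5 s: the two full trays' tags (lanes at y ≈ +0.05 and −0.21 m) lean back showing their round marks, the other two lean out showing their bars, and the last pictures show nothing else moved; one first pass over the y ≈ +0.18 m tag missed it (fingertips too high) and was repeated lower.

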